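# Put the sockets back on the rail by size

## Task

Put the four loose sockets back on the red socket rail in order of size, one over each peg: the smallest on the peg next to the bow handle, each following one larger, the largest at the plain end. Keep them drive end down as they stand now, and leave each one sitting fully down on its clip.

Things in the scene. Friction and masses are not known exactly. Their poses are not given: they have to be found in the camera images.
- socket_22: The smallest of four loose bright steel sockets, standing drive end down. 58 mm tall; the round upper end has a 38 mm outside diameter (from 34 mm above the underside to the top) and a 22 mm hexagon recess; the drive end is 50 mm in diameter over the lowest 28 mm, with a 25.4 mm square hole through its underside into the recess. Origin: centre of the underside; z up along the axis.
- socket_29: The second smallest of four loose bright steel sockets, standing drive end down. 62 mm tall; the round upper end has a 47 mm outside diameter (from 34 mm above the underside to the top) and a 29 mm hexagon recess; the drive end is 50 mm in diameter over the lowest 28 mm, with a 25.4 mm square hole through its underside into the recess. Origin: centre of the underside; z up along the axis.
- socket_37: The second largest of four loose bright steel sockets, standing drive end down. 68 mm tall; the round upper end has a 56 mm outside diameter (from 34 mm above the underside to the top) and a 37 mm hexagon recess; the drive end is 54 mm in diameter over the lowest 28 mm, with a 25.4 mm square hole through its underside into the recess. Origin: centre of the underside; z up along the axis.
- socket_45: The largest of four loose bright steel sockets, standing drive end down. 74 mm tall; the round upper end has a 65 mm outside diameter (from 34 mm above the underside to the top) and a 45 mm hexagon recess; the drive end is 54 mm in diameter over the lowest 28 mm, with a 25.4 mm square hole through its underside into the recess. Origin: centre of the underside; z up along the axis.
- peg_a: One of four identical clips on the fixed red rail (letters in no order, 86 to 102 mm apart): a black plate 46 x 44 x 6 mm with an upright 10 mm round steel peg, domed, 28 mm above the plate. Fits any socket. Origin: centre of the plate's underside, 14 mm above the bench; sockets rest 6 mm above it, the peg's top is 34 mm above it. z up, y along the rail, x across it.
- peg_b: One of four identical clips on the fixed red rail (letters in no order, 86 to 102 mm apart): a black plate 46 x 44 x 6 mm with an upright 10 mm round steel peg, domed, 28 mm above the plate. Fits any socket. Origin: centre of the plate's underside, 14 mm above the bench; sockets rest 6 mm above it, the peg's top is 34 mm above it. z up, y along the rail, x across it.
- peg_c: One of four identical clips on the fixed red rail (letters in no order, 86 to 102 mm apart): a black plate 46 x 44 x 6 mm with an upright 10 mm round steel peg, domed, 28 mm above the plate. Fits any socket. Origin: centre of the plate's underside, 14 mm above the bench; sockets rest 6 mm above it, the peg's top is 34 mm above it. z up, y along the rail, x across it.
- peg_d: One of four identical clips on the fixed red rail (letters in no order, 86 to 102 mm apart): a black plate 46 x 44 x 6 mm with an upright 10 mm round steel peg, domed, 28 mm above the plate. Fits any socket. Origin: centre of the plate's underside, 14 mm above the bench; sockets rest 6 mm above it, the peg's top is 34 mm above it. z up, y along the rail, x across it.
- handle: Upright steel bow, 45 mm wide across the rail, 66 mm tall, black grip, at one end (either end) of the red rail, which is 50 mm wide and 480 mm long; about 70 mm beyond the end peg, in line with all pegs. The other, plain end has only a flat black stop 12 mm high. Origin: centre of its underside, on the rail, 14 mm above the bench; z up.
Mind the look-alikes: they are no part of the job. What is shaped like the socket_22 but turquoise is not meant.

How it is judged:
By the outcome, as a careful person would: the job done as asked, in the order asked, and still so for the second after the job is handed in, with the robot touching nothing.
It also fails if it takes over 99 s, if anything falls off the work surface, if the arm or the gripper's body presses on something with over 40 N, if the wrist force passes 120 N, or if a joint passes its speed limit or range.

## Robot

A 6-joint arm with a two-finger parallel gripper is mounted at the origin on the work surface. World frame = base frame: x ahead of the robot, y to its left, z up, the work surface at z = 0. Lengths are in m, angles in degrees, forces in N, time in s.
With the tool pointing down it reaches from about 0.425 to 0.95 m from the base axis. Payload 14.7 kg.
Tool frame: the origin (TCP) lies at the very end of the fingers, on their centre line; the grasp point (between the pads) lies 19 mm behind it (manip.pinch_z is the distance from the TCP to the grasp point, in m); x points along the fingers, y is the direction in which the jaws open and shut, and the axes are right-handed (so a half turn about x gives the same grasp; the last joint's range is limited). The gripper opens to 85 mm and grips with 20 to 120 N. Pads are 22 mm wide; open, the fingers measure 114 mm over their backs; the gripper's body (76 mm by 85 mm) begins 54 mm behind the grasp point. The pads swing forward as they close: fully open they stand 13 mm farther back than shut.
Start: joints at [-78.701, 27.513, 91.461, -0, 61.026, -2.67], TCP at [0.157, -0.631, 0.231] pointing down, gripper open.
Joint ranges: [-157.49, 157.49], [-46.99, 117.5], [13.45, 153.17], [-89.5, 269.5], [5.16, 153.95], [-167.48, 167.48]. Speed limits (degrees/s): [108.29, 108.29, 136.94, 172.46, 172.46, 172.46].

## Interface

Orientations are given as [roll, pitch, yaw] about the fixed x, y, z axes, in that order (R = Rz(yaw) Ry(pitch) Rx(roll)).
In Python, from station import status, optics, manip gives the robot as it stands.
- The arm moves only by the tool step_arm, never from a script. Its argument "motion" is a list of rows, each a list of 7 numbers: the turn, a rotation vector about the world's x, y, z in degrees, then the shift along the world's x, y, z in mm, then the opening, from 0 (shut) to 1 (fully open). A call has 1 to 12 rows; each row is the pose to reach, as a shift and turn from the pose commanded when the call began; what a row does not reach only later rows make up. A row lasts 1/10 s, in which the tool goes at most 50 mm and 8.59 degrees, less where a joint would pass 70% of its speed; a pose out of reach is approached as far as the arm can. A call with a gripper value outside its range is refused whole. The fingers move at their own pace and stop on an object; "newtons" is the grip in N (left out, the last holds). Time passes only in rows, so rows that repeat a pose let the fingers close. It gives the time, the measured TCP pose, the force and the opening at its end, in the units of the state.
- status.sense(): the state, without advancing time (a new reading comes with each control period).
- optics.camera(name): name is "scene" or "side" or "wrist"; returns (picture, depth): 420x560x3 uint8, blue, green, red; 420x560 float32, m along the optical axis (not along the pixel's ray), 0 where there is no reading.
- optics.camera_info(name): a dict with "mtx" (3x3 intrinsics, pixels), "rvec" (rotation vector, rad) and "tvec" (3), from world to camera coordinates, as OpenCV has them. Camera axes: x right, y down, z forward; pixel columns grow to the right and rows downward; lengths in m; the calibration is good to about 2 mm. A picture is of the moment at which its call begins: read the wrist's pose just before it. camera_info takes no time and is no camera call; for the wrist camera it gives the pose at the moment of the call.
- manip.sign_off(): hands the job in, once; it reports no verdict.
The state is a dict: "clock": time; "joints": joint angles; "joint_vel": joint speeds; "joint_torque": joint torques, N m; "position": TCP position; "tcp_rot": TCP orientation; "wrist_force": force on the tool from outside, world axes, zero at the start; "torque": the same for the moment, N m; "finger_gap": finger opening in m.
Only numpy, scipy, OpenCV 4.12 (cv2) and the standard library are available. Lean on these libraries where they do the work, as an engineer would, in place of code of your own. Each camera call takes 0.05 s, during which the arm holds its last target.

## Working session

There is one attempt and no reset: what is moved stays moved. The work goes in short steps, Python scripts to look and compute and a tool call to move; the robot and the scene stay as the last step left them, time stands still between calls to the robot, and variables do not carry over. Pictures are saved under pics/ and viewed, and the job is handed in when it is done.

Besides the shell and the picture viewer there is one more tool, called as name(argument=value, ...), one argument or row to a line, values as JSON. step_arm: Moves the arm, as the interface text tells. Its arguments: {"type":"object","properties":{"motion":{"type":"array"},"newtons":{"type":"number"}},"required":["motion"]}

```bash
ls; mkdir -p pics; python3 - <<'E'
from station import status, optics, manip
import cv2
print(status.sense(), manip.pinch_z)
for n in ["scene","side","wrist"]:
    i=optics.camera_info(n); print(n,i)
    p,d=optics.camera(n); cv2.imwrite(f"pics/{n}0.png",p)
    import numpy as np; np.savez(f"pics/{n}0.npz",p=p,d=d,**i)
E
```

```text
pics
{'clock': 0.0, 'joints': array([-7.87015412e+01,  2.75493971e+01,  9.14940507e+01,  2.92512017e-04,
        6.10267291e+01, -2.67138673e+00]), 'joint_vel': array([-0.03797503, -0.01767464, -0.04465634,  0.00382109,  0.00789607,
        0.02326866]), 'joint_torque': array([ 3.48582551e-03, -9.50655770e+01, -4.30186772e+01,  1.51415070e-04,
        1.22929411e-02,  2.71224332e-05]), 'position': array([ 0.15684163, -0.63036195,  0.23067563]), 'tcp_rot': array([-92.88017571,  89.92982274, 101.08952801]), 'wrist_force': array([ 0.01485284, -0.64374201,  0.33596463]), 'torque': array([-0.00647376, -0.01869122, -0.03287591]), 'finger_gap': 0.08548569996040788} 0.0187
scene {'mtx': array([[408.52701082,   0.        , 278.96171074],
       [  0.        , 408.52701082, 213.88723227],
       [  0.        ,   0.        ,   1.        ]]), 'rvec': array([ 0.99753725,  2.46667807, -1.06207211]), 'tvec': array([ 0.38886725, -0.21332715,  1.02421712])}
side {'mtx': array([[412.68788511,   0.        , 280.90373648],
       [  0.        , 412.68788511, 206.91081485],
       [  0.        ,   0.        ,   1.        ]]), 'rvec': array([ 0.38038718, -2.66876894,  1.38287218]), 'tvec': array([0.50775881, 0.11343235, 0.642453  ])}
wrist {'mtx': array([[356.42008705,   0.        , 282.77733677],
       [  0.        , 356.42008705, 203.84174272],
       [  0.        ,   0.        ,   1.        ]]), 'rvec': array([-2.30606826,  1.8033641 ,  0.23911714]), 'tvec': array([-0.64836595, -0.03236037,  0.37904214])}
```

View pics/scene0.png

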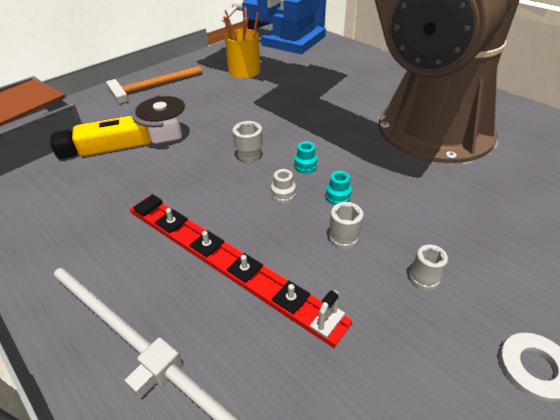

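View pics/side0.png

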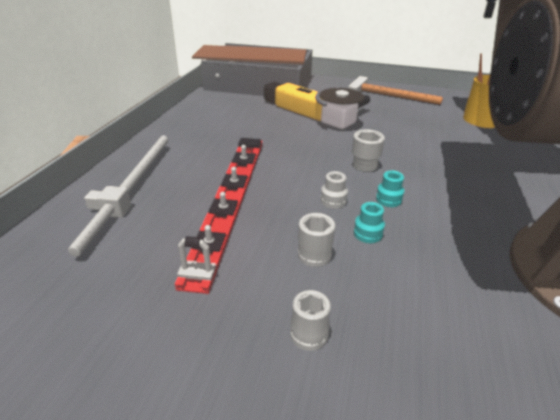

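View pics/wrist0.png

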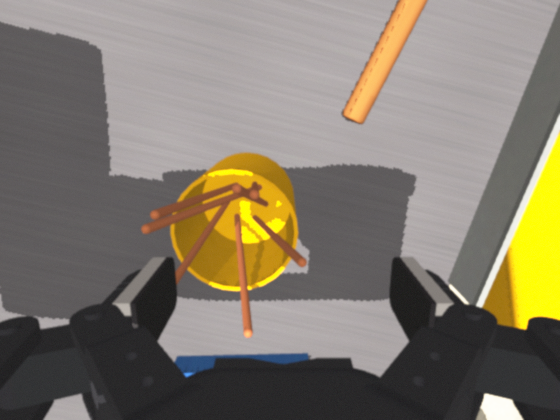

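The scene view shows steel sockets at about (248,140), (283,185), (346,222) and (429,266), turquoise decoys at (306,157) and (340,187), and pegs at (170,213), (206,237), (244,262) and (291,290). The handle is at (330,312). Next I'll measure positions from depth and fit the shapes.

```bash
cat > h.py <<'E'
import numpy as np, cv2
def load(n): return np.load(f"pics/{n}.npz")
def cloud(f):
    R,_=cv2.Rodrigues(f['rvec']); d=f['d']; K=f['mtx']
    v,u=np.indices(d.shape); X=np.stack([(u-K[0,2])/K[0,0]*d,(v-K[1,2])/K[1,1]*d,d],-1)
    W=(X-f['tvec'])@R; W[d==0]=np.nan
    return W
def ray(f,uv,z):
    R,_=cv2.Rodrigues(f['rvec']); K=f['mtx']; C=-R.T@f['tvec']
    r=R.T@np.linalg.inv(K)@np.array([uv[0],uv[1],1.]); return C+r*(z-C[2])/r[2]
E
python3 - <<'E'
from h import *
from scipy.optimize import least_squares
np.set_printoptions(precision=4,suppress=True)
seeds={'scene0':[(248,140),(283,185),(346,222),(429,266)],'side0':[(367,148),(335,190),(317,238),(311,318)]}
for n,ss in seeds.items():
    f=load(n); W=cloud(f); p=f['p'].astype(int)
    print(n,'table z',np.nanmedian(W[300:400,150:250,2]) )
    c0=None
    for s in ss:
        P=ray(f,s,0.04)
        m=(np.hypot(W[...,0]-P[0],W[...,1]-P[1])<0.055)&(W[...,2]>0.012)
        lab,L=cv2.connectedComponents(m.astype(np.uint8))
        Q=W[m]; ht=np.nanpercentile(Q[:,2],97)
        T=Q[(Q[:,2]>ht-0.004)]
        # top ring: enclosing circle
        (cx,cy),r=cv2.minEnclosingCircle((T[:,:2]*1000).astype(np.float32))
        S=Q[(Q[:,2]>0.037)&(Q[:,2]<ht-0.006)]
        print(s,'h',ht,'top c',cx,cy,'r',r,len(T))
    # pegs
    red=(p[...,2]>150)&(p[...,1]<60)&(p[...,0]<60)&(np.abs(W[...,2]-0.012)<0.015)
    X=W[red][:,:2]; X=X[(X[:,0]>0.2)]
    rect=cv2.minAreaRect((X*1000).astype(np.float32)); print('red rect',rect, np.nanmedian(W[red][:,2]))
E
```

```text
scene0 table z 0.0011380267616311196
(248, 140) h 0.07559051791617252 top c 403.77862548828125 -241.7509765625 r 33.302886962890625 198
(283, 185) h 0.05938129260955895 top c 447.2294616699219 -82.07325744628906 r 19.965925216674805 132
(346, 222) h 0.0694231125414614 top c 449.9831848144531 81.1544189453125 r 28.36752700805664 315
(429, 266) h 0.06341434674484117 top c 425.64691162109375 235.20721435546875 r 24.088151931762695 330
red rect ((640.2405395507812, -25.977951049804688), (51.702293395996094, 477.2884216308594), 8.349761962890625) 0.013482626691132383
side0 table z 0.002265370528534211
(367, 148) h 0.07681794170781502 top c 406.2253112792969 -242.59988403320312 r 34.34089660644531 201
(335, 190) h 0.06067582538188218 top c 447.0247802734375 -83.25050354003906 r 18.911664962768555 140
(317, 238) h 0.07072717349850695 top c 449.8671569824219 80.47393798828125 r 28.23818588256836 375
(311, 318) h 0.0647207449541255 top c 423.853759765625 234.28948974609375 r 23.84589958190918 545
red rect ((626.5384521484375, 27.116004943847656), (38.24456024169922, 189.05735778808594), 8.562060356140137) 0.014847232059917954
```

```bash
python3 - <<'E'
from h import *
np.set_printoptions(precision=4,suppress=True)
import cv2
for n,b in [('scene0',(120,120,480,360)),('side0',(170,110,430,360))]:
    f=load(n); x0,y0,x1,y1=b; im=f['p'][y0:y1,x0:x1]
    s=2.2; cv2.imwrite(f'pics/{n}_crop.png',cv2.resize(im,None,fx=s,fy=s,interpolation=cv2.INTER_CUBIC))
E
```

```text
(no output)
```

The heights identify the sockets in mm: 45 at (405,-242), 22 at (447,-83), 37 at (450,81) and 29 at (425,235). Next, the pegs.

View pics/scene0_crop.png

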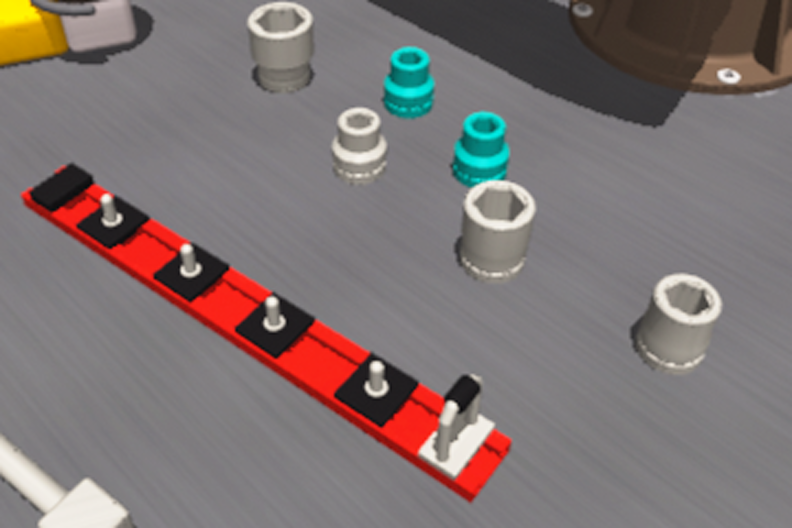

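```bash
python3 - <<'E'
from h import *
np.set_printoptions(precision=1,suppress=True)
f={n:load(n) for n in('scene0','side0')}
for n in f:
    W=cloud(f[n]); th=np.deg2rad(8.35)
    # rail axis: y rotated: unit along
    a=np.array([-np.sin(th),np.cos(th)]); c=np.array([.6402,-.026]); nrm=np.array([np.cos(th),np.sin(th)])
    s=(W[...,:2]-c)@a; t=(W[...,:2]-c)@nrm
    m=(abs(s)<.25)&(abs(t)<.04)&(W[...,2]>.028)
    k,L,st,ce=cv2.connectedComponentsWithStats(m.astype(np.uint8))
    for i in range(1,k):
        q=W[L==i]; 
        if len(q)<8: continue
        hi=q[q[:,2]>.040]
        print(n,ce[i],len(q),'s,t',s[L==i].mean()*1e3,t[L==i].mean()*1e3,'mean',q.mean(0)*1e3,'max z',q[:,2].max()*1e3)
    # black plates
    p=f[n]['p'].astype(int)
    bm=(p.max(-1)<60)&(abs(s)<.25)&(abs(t)<.03)&(W[...,2]>.012)&(W[...,2]<.03)
    k,L,st,ce=cv2.connectedComponentsWithStats(bm.astype(np.uint8))
    for i in range(1,k):
        if st[i,4]<60: continue
        q=W[L==i]; r=cv2.minAreaRect((q[:,:2]*1e3).astype(np.float32)); print(' plate',ce[i],r[0],r[1],r[2],np.median(q[:,2])*1e3, 'st',(np.array(r[0])/1e3-c)@a*1e3,(np.array(r[0])/1e3-c)@nrm*1e3)
E
```

```text
scene0 [168.3 212.7] 54 s,t -142.0408448994443 1.483998570888069 mean [ 662.3 -166.3   40.7] max z 49.5129233236492
scene0 [204.5 235.5] 56 s,t -46.47157384504619 1.4341537212530662 mean [648.4 -71.8  40.2] max z 50.04091481167156
scene0 [243.1 259.6] 65 s,t 44.34029867476053 1.450965811665479 mean [635.2  18.1  40.3] max z 49.938552125260834
scene0 [290.1 289. ] 71 s,t 141.88216500314394 1.7984066960289 mean [621.4 114.6  41. ] max z 50.078177005233236
scene0 [327.4 304.9] 391 s,t 210.94569227619786 5.210025526358387 mean [614.7 183.5  64.8] max z 81.88593761431778
 plate [147.7 205. ] (671.0621948242188, -233.96719360351562) (49.4114875793457, 28.52651023864746) 9.063583374023438 26.51762101457835 st -210.24442217227391 0.33411096486213593
 plate [171.3 221.6] (661.4932861328125, -166.6904296875) (45.83832931518555, 42.722347259521484) 9.09045696258545 20.882545671663262 st -142.2912360168735 0.6365475454391045
 plate [206.9 244.4] (647.2310180664062, -72.27941131591797) (46.41236877441406, 41.7364616394043) 7.650049209594727 20.858882215986437 st -46.80986565934264 0.2358044790553
[... 358 characters left out ...]
405
side0 [249.  140.1] 98 s,t -212.53812867892478 0.44623570440946336 mean [ 671.5 -236.2   28.9] max z 30.869775770963674
side0 [242.9 149.7] 48 s,t -143.16566027737107 -0.08216499190464878 mean [ 660.9 -167.7   39.6] max z 50.68383544111997
side0 [233.  172.1] 52 s,t -46.474921439416086 -0.2847541575466143 mean [646.7 -72.   39.9] max z 51.49944407059411
side0 [222.1 197.7] 63 s,t 44.42089239601482 -0.9224308477074131 mean [632.8  17.8  39.8] max z 51.06919983961835
side0 [207.4 231.1] 76 s,t 142.4566701247684 -1.3930355443293851 mean [618.1 114.7  41. ] max z 51.494170619714
side0 [193.5 249.2] 520 s,t 211.66640833080828 -2.276247964132365 mean [607.2 183.1  62.4] max z 83.47719454995378
```

```bash
python3 - <<'E'
from h import *
from station import status
from scipy.spatial.transform import Rotation as R
np.set_printoptions(precision=3,suppress=True)
s=status.sense(); r=s['tcp_rot']; print(R.from_euler('xyz',r,degrees=True).as_matrix(), s['position'])
for n in('scene0','side0'):
    f=load(n);W=cloud(f);p=f['p'].astype(int)
    m=(p[...,0]>100)&(p[...,1]>100)&(p[...,2]<60)&(W[...,2]>.05)
    k,L,st,ce=cv2.connectedComponentsWithStats(m.astype(np.uint8))
    for i in range(1,k):
        if st[i,4]>20: print(n,ce[i],np.median(W[L==i],0),W[L==i][:,2].max())
E
```

```text
[[-0.     0.241 -0.97 ]
 [ 0.001 -0.97  -0.241]
 [-1.    -0.001 -0.   ]] [ 0.157 -0.63   0.231]
scene0 [251.043   1.522] [-0.1   -0.808  0.112] 0.11445026673197996
scene0 [306.    147.563] [ 0.346 -0.114  0.057] 0.061263083805743614
scene0 [339.672 178.028] [0.374 0.004 0.057] 0.06152633143431651
```

step_arm(
  motion=[
    [0, 0, 8.4, 25, 39, 0, 1],
    [0, 0, 16.8, 50, 78, 0, 1],
    [0, 0, 25.2, 75, 117, 0, 1],
    [0, 0, 33.6, 100, 156, 0, 1],
    [0, 0, 42, 125, 195, 0, 1],
    [0, 0, 50.4, 150, 234, 0, 1],
    [0, 0, 58.8, 175, 272, 0, 1],
    [0, 0, 67.2, 200, 311, 0, 1],
    [0, 0, 75.6, 225, 350, 0, 1],
    [0, 0, 84.3, 248, 388.5, 0, 1],
    [0, 0, 84.3, 248, 388.5, 0, 1],
    [0, 0, 84.3, 248, 388.5, 0, 1],
  ],
  newtons=60,
)

```text
clock: 1.35
position: [0.4053, -0.2414, 0.2313]
tcp_rot: [-72.3, 90.0, -153.9]
wrist_force: [0.2, -0.4, -0.1]
finger_gap: 0.0857
```

```bash
cat > w.py <<'E'
import sys
from h import *
from station import status, optics
def grab(n,tag):
    i=optics.camera_info(n); p,d=optics.camera(n); np.savez(f"pics/{tag}.npz",p=p,d=d,**i); cv2.imwrite(f"pics/{tag}.png",p); return load(tag)
E
python3 - <<'E'
from w import *
np.set_printoptions(precision=1,suppress=True)
f=grab('wrist','w1'); W=cloud(f)
from scipy.spatial.transform import Rotation as R
s=status.sense(); print(R.from_euler('xyz',s['tcp_rot'],degrees=True).as_matrix()[:,1])
P=np.array([.405,-.242])
m=(np.hypot(W[...,0]-P[0],W[...,1]-P[1])<.05)&(abs(W[...,2]-.074)<.006)
print(m.sum(),cv2.minEnclosingCircle((W[m][:,:2]*1e3).astype(np.float32)),np.median(W[m][:,2]))
E
```

```text
[ 1.   0.1 -0. ]
2109 ((403.434814453125, -242.69467163085938), 32.519683837890625) 0.07297391660089374
```

View pics/w1.png

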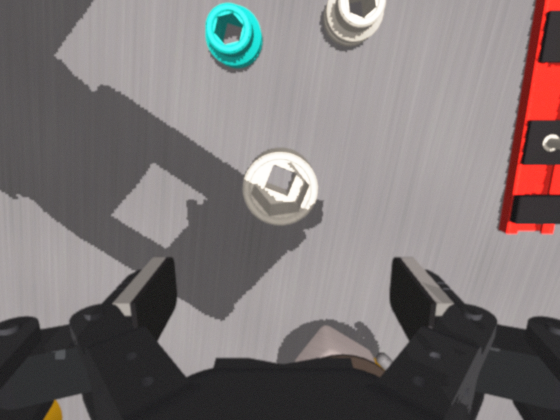

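The wrist view shows socket_45 at pixel (281,187), radius fitted at 32.5 mm, centred at about (404,-242). I'll descend and grasp it.

step_arm(
  motion=[
    [0, 0, 0, -1, -1, -45, 1],
    [0, 0, 0, -1, -1, -90, 1],
    [0, 0, 0, -1, -1, -135, 1],
    [0, 0, 0, -1, -1, -170, 1],
    [0, 0, 0, -1, -1, -190, 1],
    [0, 0, 0, -1, -1, -203, 1],
    [0, 0, 0, -1, -1, -203, 1],
    [0, 0, 0, -1, -1, -203, 0],
    [0, 0, 0, -1, -1, -203, 0],
    [0, 0, 0, -1, -1, -203, 0],
    [0, 0, 0, -1, -1, -203, 0],
    [0, 0, 0, -1, -1, -203, 0],
  ],
  newtons=60,
)

```text
clock: 2.6
position: [0.4039, -0.2439, 0.0294]
tcp_rot: [34.3, 89.9, -47.5]
wrist_force: [-4.9, -4.4, 2.5]
finger_gap: 0.0649
```

step_arm(
  motion=[
    [0, 0, 0, 0, 0, 0, 0],
    [0, 0, 0, 0, 0, 5, 0],
    [0, 0, 0, 0, 0, 20, 0],
    [0, 0, 0, 0, 0, 50, 0],
    [0, 0, 0, 0, 0, 80, 0],
    [0, 0, 0, 0, 0, 80, 0],
    [0, 0, 0, 0, 0, 80, 0],
  ],
)

```text
clock: 3.3
position: [0.4042, -0.2435, 0.1088]
tcp_rot: [47.9, 89.9, -33.9]
wrist_force: [-0.5, -0.8, -8.4]
finger_gap: 0.0647
```

step_arm(
  motion=[
    [0, 0, 0, 40, 12, 0, 0],
    [0, 0, 0, 85, 25, 0, 0],
    [0, 0, 0, 130, 39, 0, 0],
    [0, 0, 0, 175, 52, 0, 0],
    [0, 0, 0, 220, 65, 0, 0],
    [0, 0, 0, 247, 74, 0, 0],
    [0, 0, 0, 257, 76.5, 0, 0],
    [0, 0, 0, 257, 76.5, 0, 0],
    [0, 0, 0, 257, 76.5, 0, 0],
  ],
)

```text
clock: 4.2
position: [0.6591, -0.1667, 0.1065]
tcp_rot: [-111.8, 89.8, 166.5]
wrist_force: [-0.4, 0.2, -9.0]
finger_gap: 0.0648
```

```bash
cat >> w.py <<'E'
def meas(f,P,z,r=.045,dz=.006):
    W=cloud(f); m=(np.hypot(W[...,0]-P[0],W[...,1]-P[1])<r)&(abs(W[...,2]-z)<dz)
    if m.sum()<10: return None
    return cv2.minEnclosingCircle((W[m][:,:2]*1e3).astype(np.float32)), m.sum(), np.median(W[m][:,2])*1e3
E
python3 - <<'E'
from w import *
f=grab('scene','s2'); cv2.imwrite('pics/s2c.png',cv2.resize(f['p'][120:340,100:380],None,fx=2.7,fy=2.7))
g=grab('side','d2'); cv2.imwrite('pics/d2c.png',cv2.resize(g['p'][80:300,150:430],None,fx=2.7,fy=2.7))
w=grab('wrist','w2'); 
W=cloud(w); 
for n,q in(('s',f),('d',g),('w',w)): print(n,meas(q,(.6615,-.167),.153,.04,.008))
print(status.sense()['position'])
E
```

```text
s (((661.0394287109375, -161.55718994140625), 38.66548156738281), np.int64(450), np.float64(150.56596309026986))
d (((660.4464721679688, -158.5118408203125), 38.36922836303711), np.int64(403), np.float64(151.34282059529127))
w (((659.781005859375, -156.91407775878906), 38.08670425415039), np.int64(12657), np.float64(150.95420484802474))
[ 0.65957924 -0.16717348  0.10783991]
```

View pics/s2c.png

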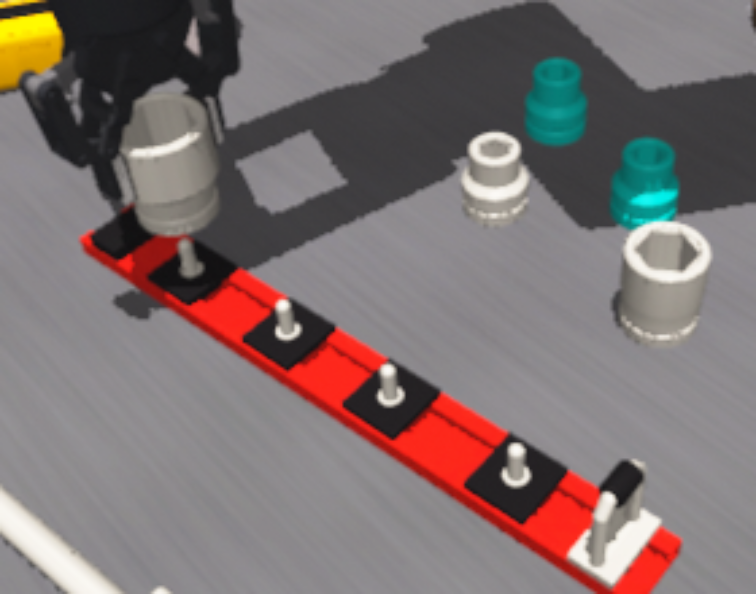

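View pics/d2c.png

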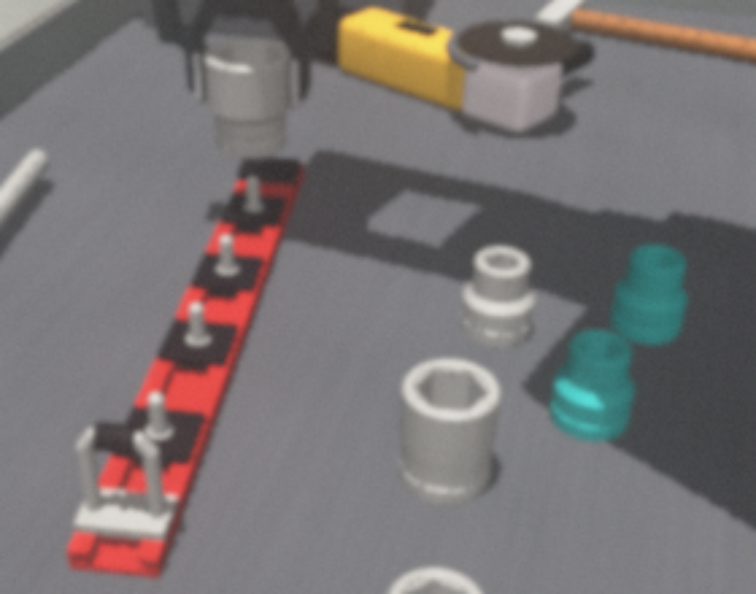

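View pics/w2.png

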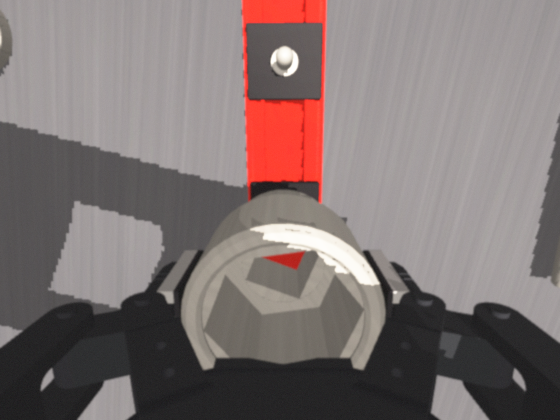

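Socket_45 hangs upright over the plain-end peg, which is at (190,255) in the scene crop. Lowering.

step_arm(
  motion=[
    [0, 0, 0, 1, 0, -10, 0],
    [0, 0, 0, 1, 0, -25, 0],
    [0, 0, 0, 1, 0, -32, 0],
    [0, 0, 0, 1, 0, -38, 0],
    [0, 0, 0, 1, 0, -44, 0],
    [0, 0, 0, 1, 0, -50, 0],
    [0, 0, 0, 1, 0, -55, 0],
    [0, 0, 0, 1, 0, -57, 0],
    [0, 0, 0, 1, 0, -58, 0],
    [0, 0, 0, 1, 0, -58.5, 0],
    [0, 0, 0, 1, 0, -58.5, 0],
  ],
)

```text
clock: 5.45
position: [0.6621, -0.1668, 0.05]
tcp_rot: [65.0, 90.0, -16.7]
wrist_force: [-0.2, -0.0, -8.0]
finger_gap: 0.0651
```

step_arm(
  motion=[
    [0, 0, 0, 0, 0, -0.6, 0],
    [0, 0, 0, 0, 0, -1, 0],
    [0, 0, 0, 0, 0, -1, 0],
  ],
)

```text
clock: 5.75
position: [0.6621, -0.1668, 0.0494]
tcp_rot: [66.9, 90.0, -14.9]
wrist_force: [-2.9, 1.4, 2.7]
finger_gap: 0.0647
```

Contact with the clip: the force has gone from -8 N to +2.7 N. Releasing and rising.

step_arm(
  motion=[
    [0, 0, 0, 0, 0, 0, 1],
    [0, 0, 0, 0, 0, 0, 1],
    [0, 0, 0, 0, 0, 0, 1],
    [0, 0, 0, 0, 0, 0, 1],
    [0, 0, 0, 0, 0, 10, 1],
    [0, 0, 0, 0, 0, 30, 1],
    [0, 0, 0, 0, 0, 70, 1],
    [0, 0, 0, 0, 0, 115, 1],
    [0, 0, 0, 0, 0, 150, 1],
    [0, 0, 0, 0, 0, 150, 1],
  ],
)

```text
clock: 6.75
position: [0.6647, -0.1676, 0.2053]
tcp_rot: [65.0, 89.5, -16.7]
wrist_force: [0.6, -0.6, 0.1]
finger_gap: 0.0853
```

step_arm(
  motion=[
    [0, 0, 0, -26, 31, 0, 1],
    [0, 0, 0, -53, 62, 0, 1],
    [0, 0, 0, -80, 93, 0, 1],
    [0, 0, 0, -107, 125, 0, 1],
    [0, 0, 0, -134, 156, 0, 1],
    [0, 0, 0, -161, 188, 0, 1],
    [0, 0, 0, -188, 219, 0, 1],
    [0, 0, 0, -212, 248, 0, 1],
    [0, 0, 0, -212, 248, 0, 1],
    [0, 0, 0, -212, 248, 0, 1],
  ],
)

```text
clock: 7.75
position: [0.4498, 0.0817, 0.1992]
tcp_rot: [78.8, 90.0, -2.9]
wrist_force: [0.5, 0.2, 0.4]
finger_gap: 0.0856
```

```bash
python3 - <<'E'
from w import *
f=grab('scene','s3'); w=grab('wrist','w3')
print(status.sense()['position'])
for n,q in(('s',f),('w',w)): print(n,meas(q,(.450,.081),.068,.04), meas(q,(.6615,-.167),.094,.04))
cv2.imwrite('pics/s3c.png',cv2.resize(f['p'][120:340,100:380],None,fx=2.7,fy=2.7))
E
```

```text
[0.45068049 0.0808979  0.1990362 ]
s (((450.6742248535156, 81.539794921875), 28.222261428833008), np.int64(402), np.float64(67.6230362309943)) (((663.54150390625, -164.77598571777344), 33.169944763183594), np.int64(460), np.float64(93.52028048748471))
w (((449.42279052734375, 80.81224822998047), 28.142972946166992), np.int64(2050), np.float64(67.09808068481746)) None
```

View pics/s3c.png

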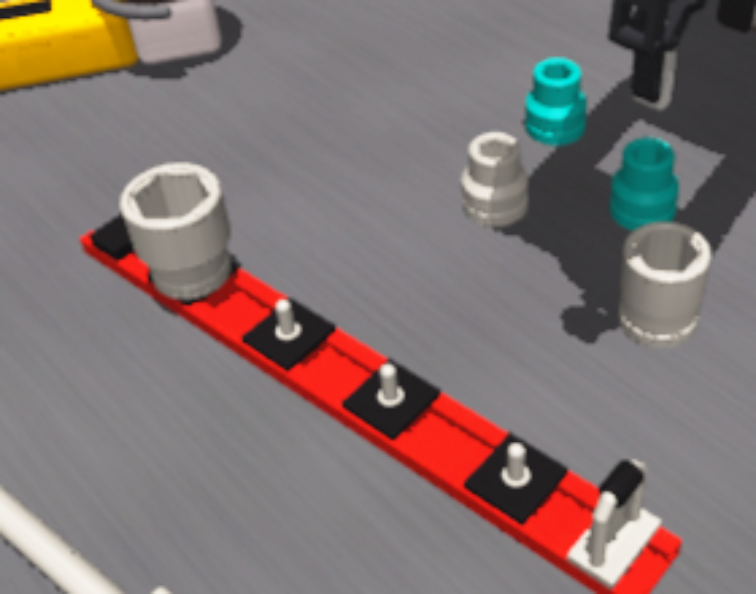

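Socket_45 is seated: its top is at 93.5 mm, where 94 mm is fully down. Picking socket_37.

step_arm(
  motion=[
    [0, 0, 0, 0, 0, -45, 1],
    [0, 0, 0, 0, 0, -90, 1],
    [0, 0, 0, 0, 0, -135, 1],
    [0, 0, 0, 0, 0, -160, 1],
    [0, 0, 0, 0, 0, -171, 1],
    [0, 0, 0, 0, 0, -171, 1],
    [0, 0, 0, 0, 0, -171, 0],
    [0, 0, 0, 0, 0, -171, 0],
    [0, 0, 0, 0, 0, -171, 0],
    [0, 0, 0, 0, 0, -171, 0],
    [0, 0, 0, 0, 0, -171, 0],
    [0, 0, 0, 0, 0, -171, 0],
  ],
  newtons=60,
)

```text
clock: 9.05
position: [0.4505, 0.0812, 0.0294]
tcp_rot: [84.0, 89.9, 2.3]
wrist_force: [-2.8, -3.5, 14.2]
finger_gap: 0.0544
```

step_arm(
  motion=[
    [0, 0, 0, 0, 0, 0, 0],
    [0, 0, 0, 0, 0, 5, 0],
    [0, 0, 0, 0, 0, 20, 0],
    [0, 0, 0, 0, 0, 50, 0],
    [0, 0, 0, 0, 0, 80, 0],
    [0, 0, 0, 0, 0, 80, 0],
    [0, 0, 0, 0, 0, 80, 0],
  ],
)

```text
clock: 9.75
position: [0.4504, 0.0813, 0.1085]
tcp_rot: [88.9, 89.9, 7.2]
wrist_force: [-0.5, -0.2, -6.7]
finger_gap: 0.0548
```

step_arm(
  motion=[
    [0, 0, 0, 30, -23, 0, 0],
    [0, 0, 0, 65, -50, 0, 0],
    [0, 0, 0, 100, -78, 0, 0],
    [0, 0, 0, 135, -105, 0, 0],
    [0, 0, 0, 170, -132, 0, 0],
    [0, 0, 0, 190, -148, 0, 0],
    [0, 0, 0, 197, -153.5, 0, 0],
    [0, 0, 0, 197, -153.5, 0, 0],
    [0, 0, 0, 197, -153.5, 0, 0],
  ],
)

```text
clock: 10.65
position: [0.6452, -0.0715, 0.1065]
tcp_rot: [-110.1, 89.8, 168.2]
wrist_force: [-1.1, 0.9, -6.0]
finger_gap: 0.0545
```

```bash
python3 - <<'E'
from w import *
f=grab('scene','s4'); cv2.imwrite('pics/s4c.png',cv2.resize(f['p'][120:340,100:380],None,fx=2.7,fy=2.7))
g=grab('side','d4'); cv2.imwrite('pics/d4c.png',cv2.resize(g['p'][80:300,150:430],None,fx=2.7,fy=2.7))
print(status.sense()['position'])
E
```

```text
[ 0.64554529 -0.07127354  0.10723889]
```

View pics/s4c.png

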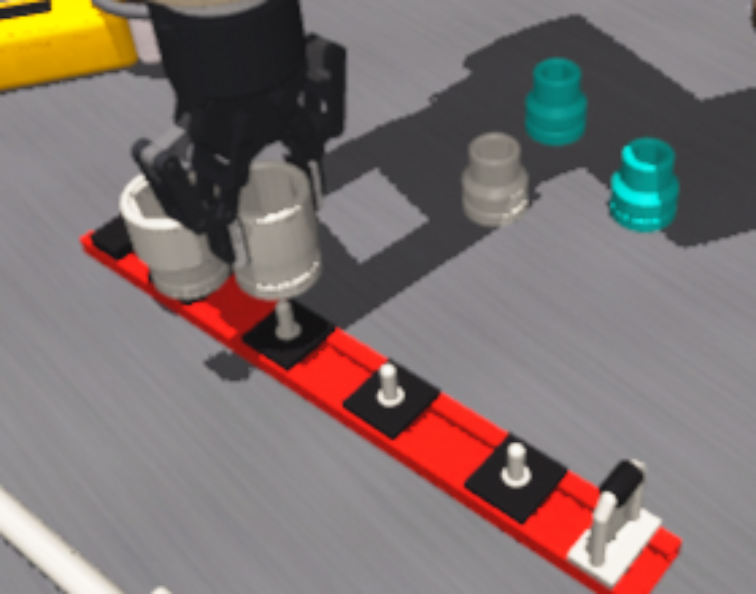

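View pics/d4c.png

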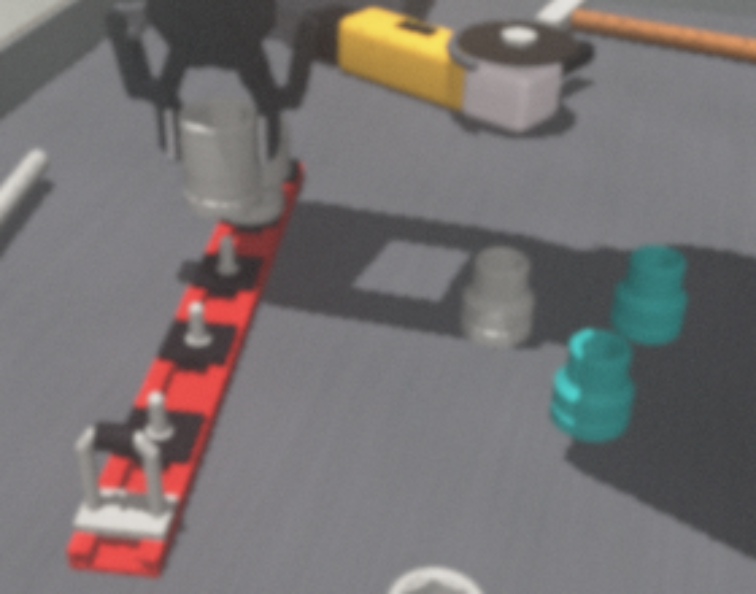

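The gap reads 54.5 mm where 56 was expected, and the side view hints at a slight tilt. I'll check the tilt from the top rim plane.

```bash
python3 - <<'E'
from w import *
np.set_printoptions(precision=3,suppress=True)
w=grab('wrist','w4'); 
s=status.sense();c=s['position'];print(c,s['finger_gap'])
def fit(f,n,zlo,zhi,r):
    W=cloud(f);p=f['p'].astype(int)
    # normals by cross product
    dx=np.gradient(W,axis=1);dy=np.gradient(W,axis=0);N=np.cross(dx,dy);N/=np.linalg.norm(N,axis=-1,keepdims=True)
    m=(np.hypot(W[...,0]-c[0],W[...,1]-c[1])<r)&(W[...,2]>zlo)&(W[...,2]<zhi)&(abs(N[...,2])>.9)&(p.min(-1)>70)
    Q=W[m]
    if len(Q)<20: print(n,len(Q));return
    for _ in range(3):
        ce=Q.mean(0);u,sv,vt=np.linalg.svd(Q-ce,full_matrices=False);nn=vt[2]*np.sign(vt[2,2]);res=(Q-ce)@nn;Q=Q[abs(res)<.0015]
    print(n,len(Q),'normal',nn,'deg',np.degrees(np.arccos(nn[2])),'ce',ce,'circle',cv2.minEnclosingCircle((Q[:,:2]*1e3).astype(np.float32)))
fit(w,'w',.13,.16,.036);fit(load('s4'),'s',.13,.16,.036);fit(load('d4'),'d',.13,.16,.036)
W=cloud(load('w2'));c=np.array([.6596,-.1672,0]);fit(load('w2'),'w2ref',.13,.17,.04)
E
```

```text
[ 0.646 -0.071  0.108] 0.054996778348369114
w 403 normal [ 0.016 -0.056  0.998] deg 3.3440166414416392 ce [ 0.645 -0.063  0.145] circle ((647.7100830078125, -67.96197509765625), 29.947526931762695)
s 49 normal [ 0.006 -0.01   1.   ] deg 0.6627207608854256 ce [ 0.641 -0.059  0.146] circle ((643.9805297851562, -67.97049713134766), 26.00115966796875)
d 35 normal [ 0.022 -0.063  0.998] deg 3.8272668553182383 ce [ 0.643 -0.056  0.147] circle ((646.5474853515625, -68.06343841552734), 26.12508201599121)
w2ref 299 normal [ 0.012 -0.119  0.993] deg 6.86596687655046 ce [ 0.657 -0.149  0.151] circle ((657.4500732421875, -155.82562255859375), 37.45709991455078)
```

View pics/w4.png

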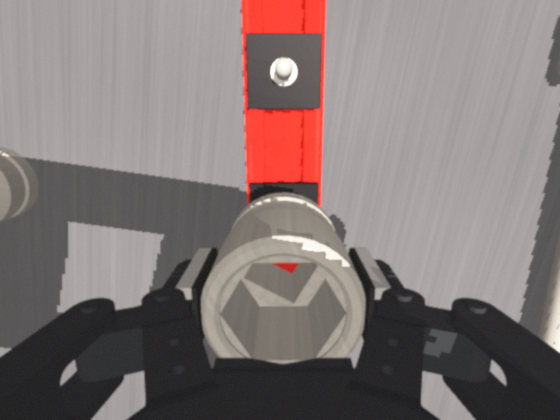

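It is close to upright (at most about 3°). Lowering socket_37.

step_arm(
  motion=[
    [0, 0, 0, 1, -1, -10, 0],
    [0, 0, 0, 1, -1, -25, 0],
    [0, 0, 0, 1, -1, -32, 0],
    [0, 0, 0, 1, -1, -38, 0],
    [0, 0, 0, 1, -1, -44, 0],
    [0, 0, 0, 1, -1, -50, 0],
    [0, 0, 0, 1, -1, -55, 0],
    [0, 0, 0, 1, -1, -57, 0],
    [0, 0, 0, 1, -1, -58, 0],
    [0, 0, 0, 1, -1, -58.5, 0],
    [0, 0, 0, 1, -1, -58.5, 0],
  ],
)

```text
clock: 11.9
position: [0.6481, -0.0733, 0.0496]
tcp_rot: [70.5, 90.0, -11.2]
wrist_force: [0.6, 0.7, -6.0]
finger_gap: 0.0552
```

step_arm(
  motion=[
    [0, 0, 0, 0, 0, -0.5, 0],
    [0, 0, 0, 0, 0, -1, 0],
    [0, 0, 0, 0, 0, -1, 0],
  ],
)

```text
clock: 12.2
position: [0.6481, -0.0733, 0.0495]
tcp_rot: [70.4, 90.0, -11.4]
wrist_force: [-6.1, 0.0, 11.8]
finger_gap: 0.0547
```

step_arm(
  motion=[
    [0, 0, 0, 0, 0, 0.5, 1],
    [0, 0, 0, 0, 0, 0.5, 1],
    [0, 0, 0, 0, 0, 0.5, 1],
    [0, 0, 0, 0, 0, 0.5, 1],
    [0, 0, 0, 0, 0, 10, 1],
    [0, 0, 0, 0, 0, 30, 1],
    [0, 0, 0, 0, 0, 70, 1],
    [0, 0, 0, 0, 0, 115, 1],
    [0, 0, 0, 0, 0, 150, 1],
    [0, 0, 0, 0, 0, 150, 1],
  ],
)

```text
clock: 13.2
position: [0.6508, -0.0737, 0.2044]
tcp_rot: [72.5, 89.5, -9.2]
wrist_force: [0.4, -1.0, -0.4]
finger_gap: 0.0853
```

step_arm(
  motion=[
    [0, 0, 0, -24, 34, 0, 1],
    [0, 0, 0, -50, 69, 0, 1],
    [0, 0, 0, -76, 105, 0, 1],
    [0, 0, 0, -102, 141, 0, 1],
    [0, 0, 0, -128, 177, 0, 1],
    [0, 0, 0, -154, 213, 0, 1],
    [0, 0, 0, -180, 249, 0, 1],
    [0, 0, 0, -205, 284, 0, 1],
    [0, 0, 0, -223, 308, 0, 1],
    [0, 0, 0, -223, 308, 0, 1],
    [0, 0, 0, -223, 308, 0, 1],
  ],
)

```text
clock: 14.3
position: [0.4246, 0.2351, 0.1985]
tcp_rot: [75.5, 90.0, -6.1]
wrist_force: [-0.2, 0.2, 0.2]
finger_gap: 0.0854
```

```bash
python3 - <<'E'
from w import *
f=grab('scene','s5'); w=grab('wrist','w5')
print(status.sense()['position'])
for n,q in(('s',f),('w',w)): print(n,meas(q,(.425,.235),.062,.04), meas(q,(.6472,-.0723),.088,.04),meas(q,(.6615,-.167),.094,.04))
cv2.imwrite('pics/s5c.png',cv2.resize(f['p'][120:340,100:380],None,fx=2.7,fy=2.7))
E
```

```text
[0.42535404 0.23428323 0.19834491]
s (((424.9990234375, 235.39703369140625), 23.800678253173828), np.int64(410), np.float64(61.766271351373014)) (((649.0499267578125, -72.83597564697266), 28.30677604675293), np.int64(428), np.float64(87.5761009926128)) (((663.103515625, -164.4431915283203), 33.32467269897461), np.int64(464), np.float64(93.36741687499216))
w (((423.8746032714844, 235.42510986328125), 23.602611541748047), np.int64(1567), np.float64(61.14631216721689)) None None
```

View pics/s5c.png

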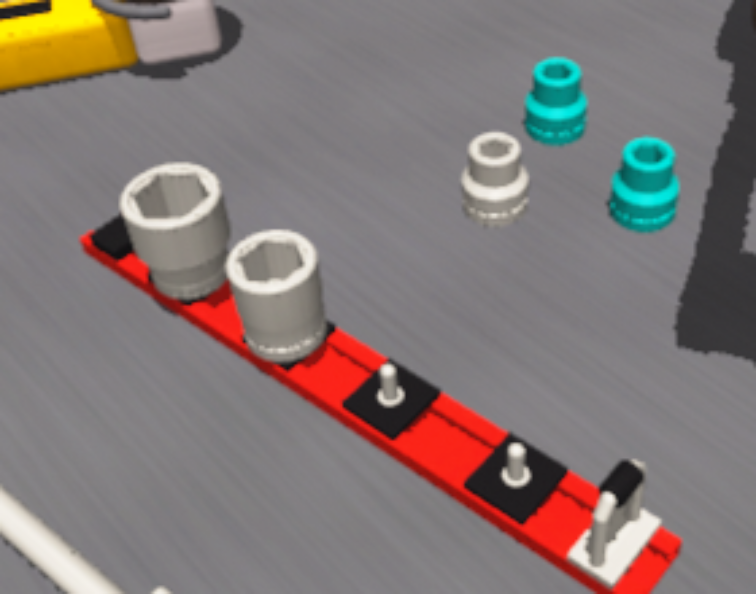

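Socket_37 is seated (top 87.6 mm against 88). Picking socket_29.

step_arm(
  motion=[
    [0, 0, 0, -0.5, 1, -45, 1],
    [0, 0, 0, -0.5, 1, -90, 1],
    [0, 0, 0, -0.5, 1, -130, 1],
    [0, 0, 0, -0.5, 1, -155, 1],
    [0, 0, 0, -0.5, 1, -165, 1],
    [0, 0, 0, -0.5, 1, -165, 1],
    [0, 0, 0, -0.5, 1, -165, 0],
    [0, 0, 0, -0.5, 1, -165, 0],
    [0, 0, 0, -0.5, 1, -165, 0],
    [0, 0, 0, -0.5, 1, -165, 0],
    [0, 0, 0, -0.5, 1, -165, 0],
    [0, 0, 0, -0.5, 1, -165, 0],
  ],
  newtons=60,
)

```text
clock: 15.6
position: [0.425, 0.236, 0.0349]
tcp_rot: [105.1, 89.9, 23.4]
wrist_force: [-3.2, -4.1, 19.5]
finger_gap: 0.0461
```

step_arm(
  motion=[
    [0, 0, 0, 0, 0, 0, 0],
    [0, 0, 0, 0, 0, 5, 0],
    [0, 0, 0, 0, 0, 20, 0],
    [0, 0, 0, 0, 0, 50, 0],
    [0, 0, 0, 0, 0, 80, 0],
    [0, 0, 0, 0, 0, 80, 0],
    [0, 0, 0, 0, 0, 80, 0],
  ],
)

```text
clock: 16.3
position: [0.4248, 0.2359, 0.1139]
tcp_rot: [107.4, 89.9, 25.7]
wrist_force: [-1.0, 1.0, -4.8]
finger_gap: 0.0458
```

step_arm(
  motion=[
    [0, 0, 0, 28, -29, 0, 0],
    [0, 0, 0, 60, -62, 0, 0],
    [0, 0, 0, 92, -95, 0, 0],
    [0, 0, 0, 124, -128, 0, 0],
    [0, 0, 0, 156, -162, 0, 0],
    [0, 0, 0, 188, -195, 0, 0],
    [0, 0, 0, 203, -212, 0, 0],
    [0, 0, 0, 209.5, -218, 0, 0],
    [0, 0, 0, 209.5, -218, 0, 0],
    [0, 0, 0, 209.5, -218, 0, 0],
  ],
)

```text
clock: 17.3
position: [0.6325, 0.0184, 0.1122]
tcp_rot: [-103.9, 89.9, 174.4]
wrist_force: [-0.5, 0.9, -4.1]
finger_gap: 0.0459
```

```bash
python3 - <<'E'
from w import *
f=grab('scene','s6'); 
g=grab('side','d6'); cv2.imwrite('pics/sd6.png',np.hstack([cv2.resize(q['p'][120:340,150:350],None,fx=2,fy=2) for q in(f,g)]))
print(status.sense()['position'])
E
```

```text
[0.63275881 0.01880362 0.11282784]
```

View pics/sd6.png

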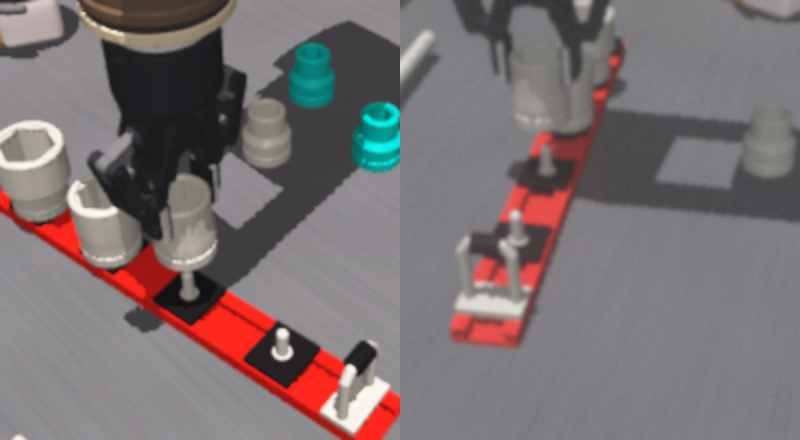

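Socket_29 hangs above the third peg, which is at (188,280) in the left half. Lowering.

step_arm(
  motion=[
    [0, 0, 0, 0.5, -1, -10, 0],
    [0, 0, 0, 0.5, -1, -25, 0],
    [0, 0, 0, 0.5, -1, -32, 0],
    [0, 0, 0, 0.5, -1, -38, 0],
    [0, 0, 0, 0.5, -1, -44, 0],
    [0, 0, 0, 0.5, -1, -50, 0],
    [0, 0, 0, 0.5, -1, -55, 0],
    [0, 0, 0, 0.5, -1, -57, 0],
    [0, 0, 0, 0.5, -1, -58, 0],
    [0, 0, 0, 0.5, -1, -58.5, 0],
    [0, 0, 0, 0.5, -1, -58.5, 0],
  ],
)

```text
clock: 18.5
position: [0.6345, 0.0167, 0.0551]
tcp_rot: [74.7, 90.0, -7.0]
wrist_force: [0.5, 0.0, -2.6]
finger_gap: 0.0454
```

step_arm(
  motion=[
    [0, 0, 0, 0, 0, -0.3, 0],
    [0, 0, 0, 0, 0, -0.7, 0],
    [0, 0, 0, 0, 0, -0.7, 0],
  ],
)

```text
clock: 18.8
position: [0.6345, 0.0167, 0.055]
tcp_rot: [73.9, 90.0, -7.8]
wrist_force: [-5.7, -0.5, 9.8]
finger_gap: 0.0458
```

step_arm(
  motion=[
    [0, 0, 0, 0, 0, 0, 1],
    [0, 0, 0, 0, 0, 0, 1],
    [0, 0, 0, 0, 0, 0, 1],
    [0, 0, 0, 0, 0, 0, 1],
    [0, 0, 0, 0, 0, 10, 1],
    [0, 0, 0, 0, 0, 30, 1],
    [0, 0, 0, 0, 0, 70, 1],
    [0, 0, 0, 0, 0, 115, 1],
    [0, 0, 0, 0, 0, 145, 1],
    [0, 0, 0, 0, 0, 145, 1],
  ],
)

```text
clock: 19.8
position: [0.637, 0.0167, 0.2046]
tcp_rot: [80.7, 89.6, -1.1]
wrist_force: [0.8, 0.2, -0.7]
finger_gap: 0.0855
```

step_arm(
  motion=[
    [0, 0, 0, -37, -20, 0, 1],
    [0, 0, 0, -75, -40, 0, 1],
    [0, 0, 0, -113, -60, 0, 1],
    [0, 0, 0, -150, -80, 0, 1],
    [0, 0, 0, -187, -99.5, 0, 1],
    [0, 0, 0, -187, -99.5, 0, 1],
    [0, 0, 0, -187, -99.5, 0, 1],
  ],
)

```text
clock: 20.5
position: [0.447, -0.0832, 0.1994]
tcp_rot: [72.5, 90.0, -9.3]
wrist_force: [1.2, 0.5, -0.1]
finger_gap: 0.0855
```

```bash
python3 - <<'E'
from w import *
f=grab('scene','s7'); w=grab('wrist','w7')
print(status.sense()['position'])
for n,q in(('s',f),('w',w)): print(n,meas(q,(.447,-.083),.058,.03), meas(q,(.634,.0174),.082,.04))
cv2.imwrite('pics/s7c.png',cv2.resize(f['p'][120:340,100:380],None,fx=2.7,fy=2.7))
E
```

```text
[ 0.44829654 -0.08273718  0.19930416]
s (((447.50616455078125, -83.15953063964844), 19.20931053161621), np.int64(178), np.float64(57.48206151398226)) (((636.3556518554688, 16.3148136138916), 24.95790672302246), np.int64(390), np.float64(81.82406813390713))
w (((446.6190490722656, -83.59321594238281), 19.120634078979492), np.int64(1079), np.float64(57.21286146528088)) (((632.4307861328125, 15.594400405883789), 23.13351821899414), np.int64(1147), np.float64(80.86119024208878))
```

View pics/w7.png

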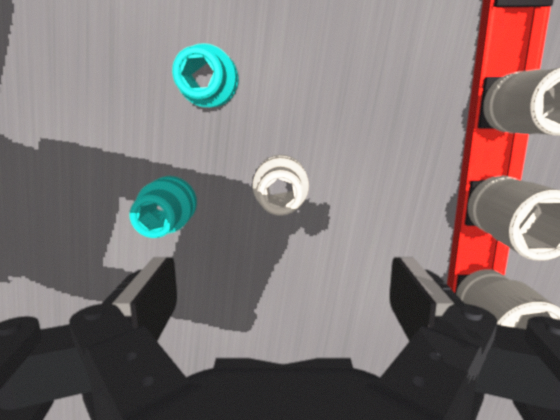

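Socket_29 is seated (81.8 mm against 82). The wrist view shows socket_22 at pixel (281,188), with the turquoise decoys clear of the fingers. Picking it.

step_arm(
  motion=[
    [0, 0, 0, -0.7, -0.5, -45, 1],
    [0, 0, 0, -0.7, -0.5, -90, 1],
    [0, 0, 0, -0.7, -0.5, -130, 1],
    [0, 0, 0, -0.7, -0.5, -155, 1],
    [0, 0, 0, -0.7, -0.5, -165, 1],
    [0, 0, 0, -0.7, -0.5, -165, 1],
    [0, 0, 0, -0.7, -0.5, -165, 0],
    [0, 0, 0, -0.7, -0.5, -165, 0],
    [0, 0, 0, -0.7, -0.5, -165, 0],
    [0, 0, 0, -0.7, -0.5, -165, 0],
    [0, 0, 0, -0.7, -0.5, -165, 0],
    [0, 0, 0, -0.7, -0.5, -165, 0],
  ],
  newtons=60,
)

```text
clock: 21.8
position: [0.4473, -0.0834, 0.0353]
tcp_rot: [67.5, 89.9, -14.2]
wrist_force: [-2.3, 1.1, 19.0]
finger_gap: 0.0363
```

step_arm(
  motion=[
    [0, 0, 0, 0, 0, 0, 0],
    [0, 0, 0, 0, 0, 5, 0],
    [0, 0, 0, 0, 0, 20, 0],
    [0, 0, 0, 0, 0, 50, 0],
    [0, 0, 0, 0, 0, 80, 0],
    [0, 0, 0, 0, 0, 80, 0],
    [0, 0, 0, 0, 0, 80, 0],
  ],
)

```text
clock: 22.5
position: [0.4471, -0.0834, 0.1146]
tcp_rot: [67.3, 89.9, -14.4]
wrist_force: [-0.1, -1.1, -4.2]
finger_gap: 0.0358
```

step_arm(
  motion=[
    [0, 0, 0, 24, 28, 0, 0],
    [0, 0, 0, 54, 62, 0, 0],
    [0, 0, 0, 84, 96, 0, 0],
    [0, 0, 0, 114, 130, 0, 0],
    [0, 0, 0, 144, 164, 0, 0],
    [0, 0, 0, 164, 188, 0, 0],
    [0, 0, 0, 172.6, 197.3, 0, 0],
    [0, 0, 0, 172.6, 197.3, 0, 0],
    [0, 0, 0, 172.6, 197.3, 0, 0],
  ],
)

```text
clock: 23.4
position: [0.6178, 0.1134, 0.1127]
tcp_rot: [-86.2, 89.8, -168.0]
wrist_force: [-0.0, -0.1, -4.6]
finger_gap: 0.0359
```

```bash
python3 - <<'E'
from w import *
f=grab('scene','s8'); 
g=grab('side','d8'); cv2.imwrite('pics/sd8.png',np.hstack([cv2.resize(q['p'][120:340,150:350],None,fx=2,fy=2) for q in(f,g)]))
print(status.sense()['position'])
E
```

```text
[0.61804363 0.1129486  0.11341861]
```

View pics/sd8.png

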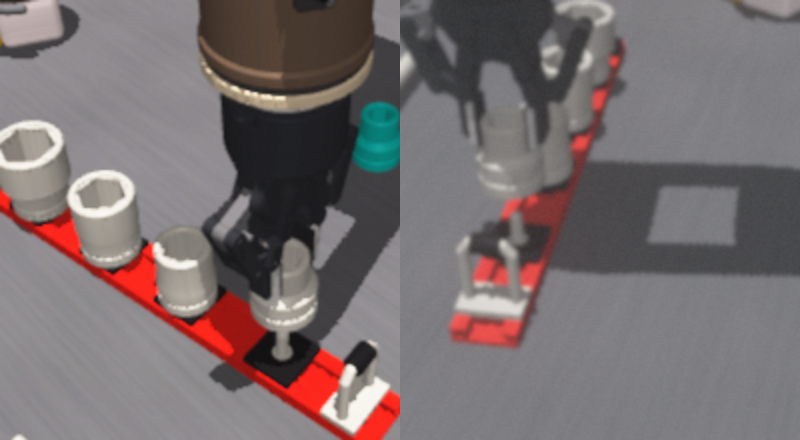

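Socket_22 is over the peg next to the handle, at (283,345) in the left half. Lowering.

step_arm(
  motion=[
    [0, 0, 0, 0.5, 0.5, -10, 0],
    [0, 0, 0, 0.5, 0.5, -25, 0],
    [0, 0, 0, 0.5, 0.5, -32, 0],
    [0, 0, 0, 0.5, 0.5, -38, 0],
    [0, 0, 0, 0.5, 0.5, -44, 0],
    [0, 0, 0, 0.5, 0.5, -50, 0],
    [0, 0, 0, 0.5, 0.5, -55, 0],
    [0, 0, 0, 0.5, 0.5, -57, 0],
    [0, 0, 0, 0.5, 0.5, -58, 0],
    [0, 0, 0, 0.5, 0.5, -58.5, 0],
    [0, 0, 0, 0.5, 0.5, -58.5, 0],
  ],
)

```text
clock: 24.6
position: [0.6199, 0.1146, 0.0558]
tcp_rot: [88.3, 90.0, 6.6]
wrist_force: [0.6, -1.1, -2.9]
finger_gap: 0.036
```

step_arm(
  motion=[
    [0, 0, 0, 0, 0, -0.5, 0],
    [0, 0, 0, 0, 0, -0.8, 0],
    [0, 0, 0, 0, 0, -0.8, 0],
  ],
)

```text
clock: 24.9
position: [0.62, 0.1146, 0.0555]
tcp_rot: [93.0, 90.0, 11.3]
wrist_force: [-2.4, 0.1, 5.9]
finger_gap: 0.0362
```

step_arm(
  motion=[
    [0, 0, 0, 0, 0, 0, 1],
    [0, 0, 0, 0, 0, 0, 1],
    [0, 0, 0, 0, 0, 0, 1],
    [0, 0, 0, 0, 0, 0, 1],
    [0, 0, 0, 0, 0, 10, 1],
    [0, 0, 0, 0, 0, 30, 1],
    [0, 0, 0, 0, 0, 70, 1],
    [0, 0, 0, 0, 0, 115, 1],
    [0, 0, 0, 0, 0, 145, 1],
    [0, 0, 0, 0, 0, 145, 1],
  ],
)

```text
clock: 25.9
position: [0.6223, 0.1149, 0.2053]
tcp_rot: [89.6, 89.6, 7.8]
wrist_force: [-0.1, -0.1, 0.1]
finger_gap: 0.0851
```

step_arm(
  motion=[
    [0, 0, 0, -40, 0, 0, 1],
    [0, 0, 0, -80, 0, 0, 1],
    [0, 0, 0, -120, 0, 0, 1],
    [0, 0, 0, -150, 0, 0, 1],
    [0, 0, 0, -150, 0, 0, 1],
    [0, 0, 0, -150, 0, 0, 1],
  ],
)

```text
clock: 26.5
position: [0.4698, 0.1146, 0.2002]
tcp_rot: [90.4, 90.0, 8.7]
wrist_force: [0.6, -1.1, 0.0]
finger_gap: 0.0859
```

```bash
python3 - <<'E'
from w import *
f=grab('scene','s9'); g=grab('side','d9')
for n,q in(('s',f),('d',g)):
  for P,z in (((.6197,.1139),.078),((.634,.0174),.082),((.6472,-.0723),.088),((.6613,-.1669),.094)): print(n,meas(q,P,z,.04))
cv2.imwrite('pics/sd9.png',np.hstack([cv2.resize(q['p'][120:340,120:350],None,fx=1.7,fy=1.7) for q in(f,g)]))
E
```

```text
s (((620.1053466796875, 114.109619140625), 19.979787826538086), np.int64(339), np.float64(77.7777337396966))
s (((635.4375610351562, 16.89443016052246), 23.962730407714844), np.int64(387), np.float64(81.77895584165698))
s (((649.2046508789062, -72.76093292236328), 28.491649627685547), np.int64(423), np.float64(87.71231806777604))
s (((662.2601928710938, -164.16748046875), 33.60883331298828), np.int64(465), np.float64(93.34247690946552))
d (((619.5765991210938, 114.76312255859375), 18.895065307617188), np.int64(305), np.float64(78.59516385530044))
d (((634.01513671875, 16.436607360839844), 24.33732032775879), np.int64(314), np.float64(82.47481077194624))
d (((648.6442260742188, -73.1581039428711), 28.525785446166992), np.int64(319), np.float64(88.3340349194871))
d (((661.4370727539062, -164.57496643066406), 33.963539123535156), np.int64(322), np.float64(94.33900120717512))
```

View pics/sd9.png

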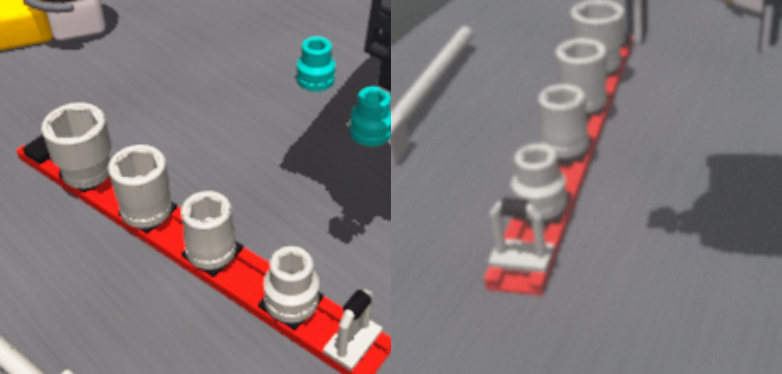

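Both views show all four sockets upright on their pegs, in order: 22 next to the handle at (290,285), then 29, 37, and 45 at the plain end at (77,145). Their tops are at the heights expected for fully seated sockets. Handing in.

```bash
python3 -c "
from station import manip
print(manip.sign_off())"
```

```text
the job is handed in; nothing more can be done
None
```

The four steel sockets are back on the red rail in order of size, drive end down: 22 on the peg next to the bow handle, then 29, 37, and 45 at the plain end. I handed the job in at about 27 s on the robot's clock, with the gripper open and clear. The turquoise look-alikes were not touched.

- **Seating:** in the final scene and side pictures, all four stand upright. Their tops are within 0.7 mm of fully seated height (scene / side, expected):

| Socket | Scene (mm) | Side (mm) | Expected (mm) |
|---|---|---|---|
| 22 | 77.8 | 78.6 | 78 |
| 29 | 81.8 | 82.5 | 82 |
| 37 | 87.7 | 88.3 | 88 |
| 45 | 93.3 | 94.3 | 94 |

- **Forces:** the wrist force readings at the end of each move stayed below about 20 N.
- **Disagreements:** the finger gap read 1 to 2 mm under the true diameter on 22, 29 and 37, with no slip seen. While 37 hung over its peg, the three cameras put its tilt anywhere from 0.7° to 3.8°. It seated normally once released.

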